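# Pack detector housings the same way round

### The arm

A 7-joint arm with a two-finger parallel gripper is mounted at the origin on the work surface. World frame = base frame: x ahead of the robot, y to its left, z up, the work surface at z = 0. Lengths are in m, angles in rad, forces in N, time in s.
With the tool pointing down it reaches from about 0.4 to 0.85 m from the base axis. Payload 4.5 kg.
Tool frame: the origin (TCP) lies midway between the tips of the shut fingers; the grasp point (between the pads) lies 19 mm behind it (ctrl.pinch_z is the distance from the TCP to the grasp point, in m); z points along the fingers, y is the line along which they close (so a half turn about z gives the same grasp; the last joint's range is limited). The gripper opens to 85 mm and grips with 20 to 120 N. Pads are 22 mm wide; open, the fingers measure 114 mm over their backs; the gripper's body (76 mm by 85 mm) begins 54 mm behind the grasp point. The pads swing forward as they close: fully open they stand 13 mm farther back than shut.
Start: joints at [-1.139, 0.689, -0.195, 1.565, 0.157, 0.902, -0.215], TCP at [0.242, 0.576, 0.231] pointing down, gripper open.
Joint ranges: [-3.01, 3.01], [-0.46, 2.08], [-1.47, 1.51], [0.13, 2.56], [-1, 4.14], [0.04, 2.09], [-2.66, 2.66]. Speed limits (rad/s): [2.57, 2.57, 3.14, 3.14, 3.14, 3.14, 3.14].

### API

Orientations are given as a unit quaternion [w, x, y, z].
In Python, from station import ctrl gives the robot as it stands.
- The arm moves only by the shell command python3 -m crank 'ROWS' [OPENING]. ROWS is JSON, a list of rows, each an object with "offset": the shift along the tool's x, y, z in cm, a list of three; "turn": the turn about the tool's z in degrees. In form: [{"offset": [tx, ty, tz], "turn": turn}, ...]. A call has 1 to 12 rows; each row is the pose to reach, as a shift and turn from the pose commanded when the call began, along the tool's axes at that moment; what a row does not reach only later rows make up. A row lasts 1/10 s, in which the tool goes at most 50 mm and 8.59 degrees, less where a joint would pass 70% of its speed; a pose out of reach is approached as far as the arm can. A call with a gripper value outside its range is refused whole. OPENING is the opening, from 0 (shut) to 1 (fully open), set as the call begins (- or left out, the last holds). The fingers move at their own pace and stop on an object; the grip force is fixed at half the most. Time passes only in rows, so rows that repeat a pose let the fingers close. It gives the time, the measured TCP pose, the force, the opening and the grip force at its end, in the units of the state.
- ctrl.state(): the state, without advancing time (a new reading comes with each control period).
- ctrl.snapshot(name): name is "scene" or "top" or "wrist"; returns a dict with "pixels" (420x560x3 uint8, red, green, blue), "fx", "fy", "cx", "cy" (pixels), "k1" (the pictures are not rectified: a ray, as slopes to the right and down, at radius r is drawn at 1 + k1 r^2 times it, then the intrinsics apply), "pose" (4x4, takes a point from camera to world coordinates); the wrist camera has in their place "T_tool_cam" (4x4, takes a point from camera to tool coordinates, whose origin is the TCP and whose axes are the flange's). Camera axes: x right, y down, z forward; pixel columns grow to the right and rows downward; lengths in m; the calibration is good to about 2 mm. A picture is of the moment at which its call begins: read the wrist's pose just before it. There is no depth.
- ctrl.sign_off(): hands the job in; it is judged then, once.
The state is a dict: "clock": time; "q": joint angles; "joint_velocities": joint speeds; "effort": joint torques, N m; "position": TCP position; "tcp_rot": TCP orientation; "wrist_force": force on the tool from outside, world axes, zero at the start; "torque": the same for the moment, N m; "width": finger opening in m; "finger_force": force on a finger pad.
Only numpy, scipy, OpenCV 4.12 (cv2) and the standard library are available. Lean on these libraries where they do the work, as an engineer would, in place of code of your own. Each camera call takes 0.05 s, during which the arm holds its last target. There are 200 camera calls.

### The job

Move the two loose aluminium housings from the steel catch tray into the two empty bays of the grey storage tray, one in each bay, either one in either bay, oriented like the housing already packed in the middle: lying flat on the mounting plate, straight in the bay, snout pointing away from the tall back wall. One of them is standing on its tail: lay it down under control, do not let it topple over. Leave the packed housing as it is.

Things in the scene. Friction and masses are not known exactly. Their poses are not given: they have to be found in the camera images.
- catch: Fixed steel catch tray, 260 mm (x) by 310 mm (y), floor 3 mm above the bench, walls 3 mm thick and 14 mm high; origin under its centre, at bench height. Off its -y end a fixed sloping chute, 200 mm wide, rises away, from about 12 mm high at 165 mm to 130 mm high at 405 mm from the origin.
- tray: Fixed grey plastic tray with dark bay floors, 150 mm (x) by 250 mm (y), origin under its centre, at bench height. Floor 4 mm above the bench. Three bays side by side along y, each about 78 x 140 mm inside. Ribs, side walls and front wall (-x side, roughly facing the robot) are 4 to 5 mm wide, 9 mm high above the bench; the back wall (+x side) is 35 mm high, 6 mm thick.
- bay_right (a point): Centre of the floor of the bay at the tray's -y side (empty at the start), axes as the tray's.
- bay_mid (a point): Centre of the floor of the middle bay (holds the packed housing), axes as the tray's.
- bay_left (a point): Centre of the floor of the bay at the tray's +y side (empty at the start), axes as the tray's. Bay centres are 80 mm apart.
- flat_housing: Plain aluminium housing, 100 x 44 x 44 mm, 0.18 to 0.35 kg, lying flat in the catch tray at any yaw. x along it to the snout, z up out of its mounting plate. Origin mid-width on the plate's underside, 50 mm from the tail, 50 mm from the snout tip. Square block x -50 to 20, y -22 to 22, z 8 to 44 mm on an 8 mm plate of the same width, x -50 to 40 mm. Grip its flat sides, 44 mm apart.
- standing_housing: The same housing (same size, origin and own axes as flat_housing), standing on its square 44 x 44 mm tail on the catch tray's floor: own x (snout) points up, own z (the top, away from the mounting plate) faces roughly towards the robot. Centre of mass near x -12, z 23 mm in its own axes.
- packed_housing: The same housing (size, origin and axes as flat_housing), already packed rightly in the middle bay: own z up, own x towards the tray's low front wall. Not to be disturbed.
- flat_snout (a point): Centre of the snout tip of flat_housing. The snout is a round stub of 24 mm diameter on the block's front face, own x 20 to 50 mm, axis 26 mm above the plate's underside; the plate projects below it.
- standing_snout (a point): Centre of the snout tip of standing_housing (snout as on flat_housing), 103 mm above the bench at the start.
Mind the look-alikes: they are no part of the job. Leave any orange or purple look-alike of the standing_housing alone. Leave any purple look-alike of the flat_housing alone.

How it is judged:
By the outcome, as a careful person would: the job done as asked, in the order asked, and still so for the second after the job is handed in, with the robot touching nothing.
It also fails if it takes over 58 s, if anything falls off the work surface, if the arm or the gripper's body presses on something with over 40 N, if the wrist force passes 120 N, or if a joint passes its speed limit or range.

## Working session

There is one attempt and no reset: what is moved stays moved. The work goes in short steps, Python scripts to look and compute and a shell command to move; the robot and the scene stay as the last step left them, time stands still between calls to the robot, and variables do not carry over. Pictures are saved under pics/ and viewed, at most 10 in all, crops included, and the job is handed in when it is done.

```bash
ls; mkdir -p pics; cat > h.py <<'E'
import numpy as np, cv2
from station import ctrl
from scipy.spatial.transform import Rotation as R
def snap(n,save=None):
    s=ctrl.state(); d=ctrl.snapshot(n)
    if n=="wrist":
        T=np.eye(4);T[:3,:3]=R.from_quat(np.roll(s["tcp_rot"],-1)).as_matrix();T[:3,3]=s["position"]
        d["pose"]=T@np.array(d["T_tool_cam"])
    d["pose"]=np.array(d["pose"])
    if save: cv2.imwrite(save,cv2.cvtColor(d["pixels"],cv2.COLOR_RGB2BGR))
    return d
def ray(d,uv):
    K=np.array([[d["fx"],0,d["cx"]],[0,d["fy"],d["cy"]],[0,0,1.]])
    p=cv2.undistortPoints(np.array(uv,float).reshape(-1,1,2),K,np.array([d["k1"],0,0,0.]))[:,0]
    v=np.c_[p,np.ones(len(p))]@d["pose"][:3,:3].T
    return d["pose"][:3,3],v
def onz(d,uv,z):
    o,v=ray(d,uv); return o+v*((z-o[2])/v[:,2])[:,None]
E
python3 - <<'E'
from h import *
import pickle
o={}
for n in("scene","top","wrist"):
    o[n]=snap(n,f"pics/{n}0.png"); print(n,o[n]["pose"].round(3).tolist(),o[n]["fx"],o[n]["k1"])
pickle.dump(o,open("s0.pkl","wb"))
print(ctrl.state(),ctrl.pinch_z)
E
```

```text
pics
scene [[-0.653, 0.642, -0.402, 0.9], [0.757, 0.547, -0.357, 0.31], [-0.009, -0.537, -0.843, 0.881], [0.0, 0.0, 0.0, 1.0]] 390.5888320063708 0.01606774715253006
top [[0.017, -0.997, 0.071, 0.426], [-1.0, -0.018, -0.012, -0.02], [0.013, -0.07, -0.997, 1.471], [0.0, 0.0, 0.0, 1.0]] 474.102502829802 -0.041511112907500335
wrist [[0.388, 0.882, 0.268, 0.173], [0.922, -0.371, -0.113, 0.606], [-0.001, 0.291, -0.957, 0.374], [0.0, 0.0, 0.0, 1.0]] 311.73170413440795 -0.014197399080699346
{'clock': 0.15, 'q': array([-1.13920959,  0.68982348, -0.19456   ,  1.56613598,  0.15728893,
        0.90249663, -0.21508493]), 'joint_velocities': array([ 0.00113628, -0.0003412 ,  0.00223691, -0.00339574,  0.00111464,
       -0.00040444,  0.00032492]), 'effort': array([-1.59375319e-03, -5.39933717e+01, -1.26821235e+00, -1.58716232e+01,
        9.31539224e-03,  6.51935086e-03,  3.07130176e-05]), 'position': array([0.24192706, 0.57571788, 0.23064081]), 'tcp_rot': array([-1.07521287e-04,  1.97534332e-01,  9.80295693e-01, -7.28517301e-04]), 'wrist_force': array([-0.03168071, -0.14542452, -0.39256738]), 'torque': array([-0.01860187, -0.00810006,  0.01201382]), 'finger_force': 0.0, 'width': 0.08521186771244323} 0.0187
```

View pics/top0.png

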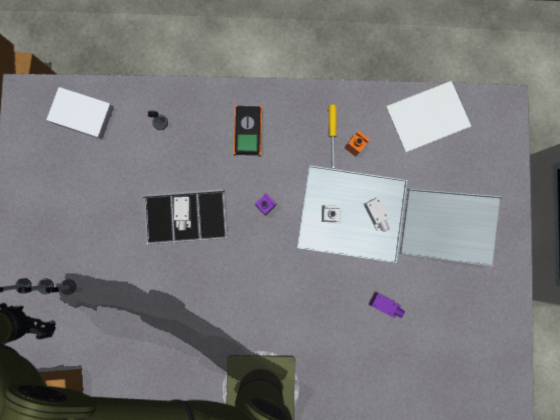

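View pics/scene0.png

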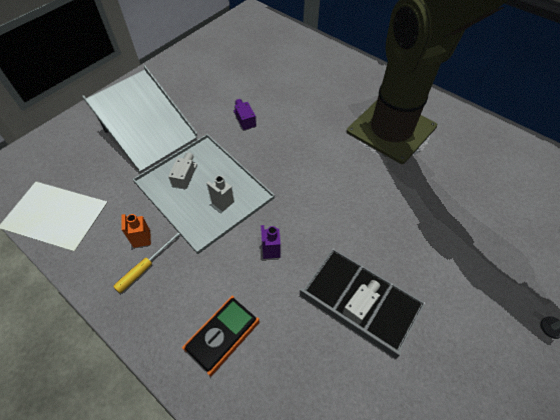

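Top view: tray at (187,217) with the packed housing at (182,212). Catch tray is at (352,214), and the chute is to its right at (450,228).

- **Standing candidates:** silver (332,214), purple (265,204), orange (358,143). I choose the silver one.
- **Flat candidates:** silver (377,213), purple (387,305), packed one (182,212). I choose the silver one in the catch tray.

Next is the close crop check and coarse measurement.

```bash
python3 - <<'E'
from h import *
import pickle
o=pickle.load(open("s0.pkl","rb"))
t=o["top"]["pixels"][:,:,::-1];s=o["scene"]["pixels"][:,:,::-1]
a=cv2.resize(t[160:270,290:410],None,fx=3.3,fy=3.3,interpolation=2);b=cv2.resize(s[130:255,130:280],(396,363),interpolation=2)
cv2.imwrite("pics/crop1.png",np.hstack([a,b[:363]]))
d=o["top"]
print("stand snout",onz(d,[[332,214]],.103),"flat top",onz(d,[[377,213]],.047),"tray corners",onz(d,[[147,197],[223,191],[227,237],[148,243]],.009).round(3).tolist())
print("catch",onz(d,[[310,167],[406,180],[398,261],[298,247]],.014).round(3).tolist())
print("packed",onz(d,[[182,212]],.048))
E
```

```text
stand snout [[ 0.52925953 -0.19844159  0.103     ]] flat top [[ 0.53900812 -0.34233284  0.047     ]] tray corners [[0.579, 0.364, 0.009], [0.602, 0.128, 0.009], [0.46, 0.113, 0.009], [0.437, 0.355, 0.009]]
catch [[0.681, -0.14, 0.014], [0.647, -0.441, 0.014], [0.395, -0.415, 0.014], [0.433, -0.106, 0.014]]
packed [[0.53131438 0.24623442 0.048     ]]
```

View pics/crop1.png

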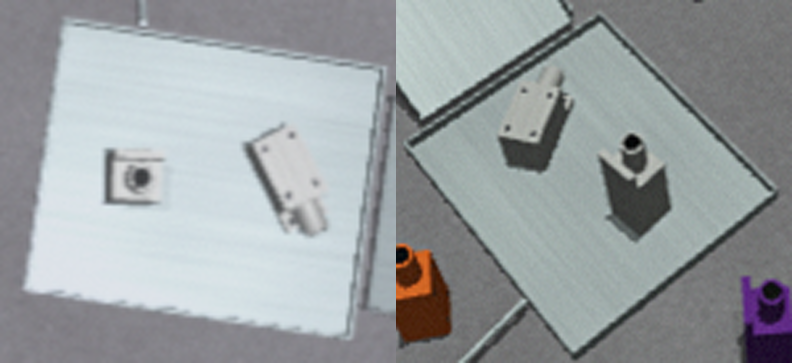

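```bash
cat >> h.py <<'E'
def plan(p,ydir=None):
    "world target p of TCP, ydir: angle (deg) of tool y line in world"
    s=ctrl.state();M=R.from_quat(np.roll(s["tcp_rot"],-1)).as_matrix()
    off=M.T@(np.array(p)-s["position"])*100
    a=np.degrees(np.arctan2(M[1,1],M[0,1]))
    print("pos",s["position"].round(4),"ydir",a.round(2),"q7",s["q"][6].round(2),"tilt",M[:,2].round(4),"| offset",off.round(2), end=" ")
    if ydir is not None:
        t=-(ydir-a); print("turn",((t+90)%180-90).round(1),end="")
    print()
E
python3 - <<'E'
from h import *
plan([.50,-.25,.32],90)
E
```

```text
pos [0.2419 0.5757 0.2306] ydir 67.21 q7 -0.22 tilt [-5.0e-04 -1.4e-03 -1.0e+00] | offset [-55.77 -66.15  -8.83] turn -22.8
```

```bash
python3 -m crank '[{"offset":[-55.8,-66.1,-8.8],"turn":-22.8},{"offset":[-55.8,-66.1,-8.8],"turn":-22.8},{"offset":[-55.8,-66.1,-8.8],"turn":-22.8},{"offset":[-55.8,-66.1,-8.8],"turn":-22.8},{"offset":[-55.8,-66.1,-8.8],"turn":-22.8},{"offset":[-55.8,-66.1,-8.8],"turn":-22.8},{"offset":[-55.8,-66.1,-8.8],"turn":-22.8},{"offset":[-55.8,-66.1,-8.8],"turn":-22.8},{"offset":[-55.8,-66.1,-8.8],"turn":-22.8},{"offset":[-55.8,-66.1,-8.8],"turn":-22.8},{"offset":[-55.8,-66.1,-8.8],"turn":-22.8},{"offset":[-55.8,-66.1,-8.8],"turn":-22.8}]' 1
python3 - <<'E'
from h import *
plan([.50,-.25,.32],90)
E
```

```text
clock: 1.35
position: [0.4206, 0.0045, 0.2923]
tcp_rot: [0.0, -0.0, 1.0, 0.0]
wrist_force: [0.7, -0.3, 0.2]
width: 0.0854
finger_force: 0.0
pos [0.4206 0.0045 0.2923] ydir 90.01 q7 1.24 tilt [ 2.e-04  1.e-04 -1.e+00] | offset [ -7.94 -25.45  -2.77] turn 0.0
```

```bash
python3 -m crank '[{"offset":[-7.9,-25.5,-2.8],"turn":0},{"offset":[-7.9,-25.5,-2.8],"turn":0},{"offset":[-7.9,-25.5,-2.8],"turn":0},{"offset":[-7.9,-25.5,-2.8],"turn":0},{"offset":[-7.9,-25.5,-2.8],"turn":0},{"offset":[-7.9,-25.5,-2.8],"turn":0},{"offset":[-7.9,-25.5,-2.8],"turn":0},{"offset":[-7.9,-25.5,-2.8],"turn":0}]' 1
python3 - <<'E'
from h import *
import pickle
d=snap("wrist","pics/w1.png");pickle.dump(d,open("w1.pkl","wb"))
plan([.50,-.25,.32],90);print(d["pose"].round(3),ctrl.state()["q"].round(2))
E
```

```text
clock: 2.15
position: [0.499, -0.2476, 0.3195]
tcp_rot: [-0.001, -0.0, 1.0, 0.001]
wrist_force: [-0.2, -0.6, -0.3]
width: 0.0855
finger_force: 0.0
pos [ 0.4991 -0.2467  0.3197] ydir 90.12 q7 1.77 tilt [-9.0e-04  1.6e-03 -1.0e+00] | offset [-0.09 -0.33 -0.03] turn 0.1
[[-0.     0.957  0.29   0.424]
 [ 1.    -0.001  0.002 -0.247]
 [ 0.002  0.29  -0.957  0.463]
 [ 0.     0.     0.     1.   ]] [ 0.57  0.51 -0.31  1.65  0.18  1.02  1.77]
```

View pics/w1.png

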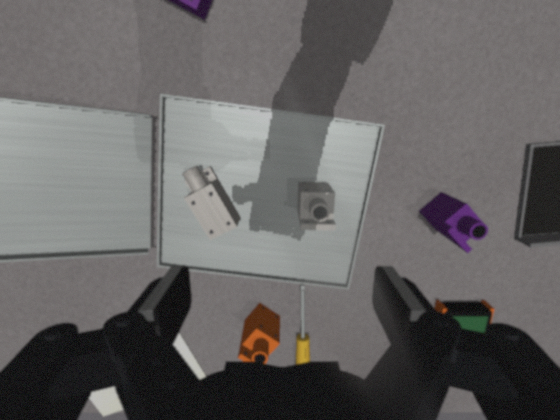

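Wrist view: standing housing at (318,203) with its snout at (320,211). The flat one is at (212,205) with its snout at (195,175). I'll crop it enlarged for corner picking.

```bash
python3 - <<'E'
import cv2
im=cv2.imread("pics/w1.png")
a=cv2.resize(im[155:245,170:260],None,fx=4.4,fy=4.4,interpolation=2);b=cv2.resize(im[165:255,275:365],None,fx=4.4,fy=4.4,interpolation=2)
cv2.imwrite("pics/crop2.png",cv2.convertScaleAbs(cv2.hconcat([a,b]),alpha=1.4))
E
```

```text
(no output)
```

View pics/crop2.png

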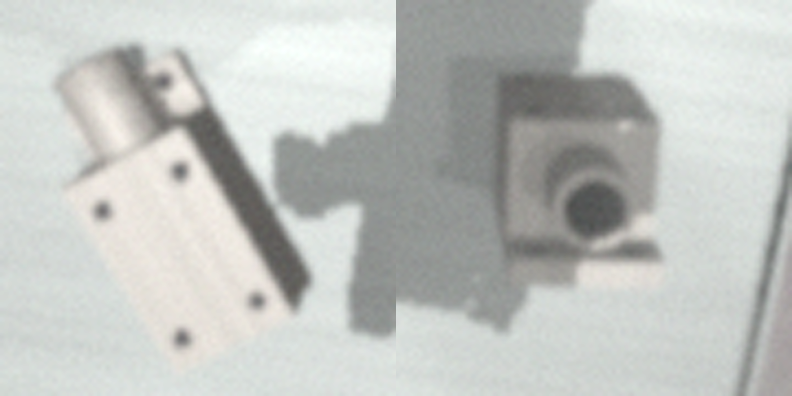

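```bash
python3 - <<'E'
from h import *
import pickle
d=pickle.load(open("w1.pkl","rb"))
f=np.array([[67,187],[185,125],[297,308],[182,368],[103,210],[180,171],[258,300],[181,338]])/4.4+[170,155]
P=onz(d,f,.047)[:,:2]
print(P.round(4).tolist()); c=P[:4].mean(0); c2=P[4:].mean(0)
ax=(P[0]+P[1]-P[2]-P[3])/2; w=P[1]-P[0]
print("centre",c,c2,"len",np.linalg.norm(ax),"w",np.linalg.norm(w),np.linalg.norm(P[2]-P[3]),"yaw",np.degrees(np.arctan2(ax[1],ax[0])),"wdir",np.degrees(np.arctan2(w[1],w[0])),np.degrees(np.arctan2(*(P[2]-P[3])[::-1])))
g=lambda x:(np.array(x)-[396,0])/4.4+[275,165]
print("snout",onz(d,g([[594,210]]),.103).round(4))
B=onz(d,g([[508,120],[658,122],[658,240],[505,242]]),.073);print("block",B.round(4).tolist(),B.mean(0))
T=onz(d,g([[513,283],[662,287]]),.093);print("platetip",T.round(4).tolist(),np.degrees(np.arctan2(*(T[1]-T[0])[[1,0]])))
print("catch",onz(d,[[162,95],[383,125],[348,285],[159,265]],.014).round(4).tolist())
t=pickle.load(open("s0.pkl","rb"))
print("topcam check snout",onz(t["top"],[[332.4,213.6]],.103),"scene",onz(t["scene"],[[220,180]],.103))
E
```

```text
[[0.5289, -0.3782], [0.5093, -0.3401], [0.5689, -0.308], [0.5895, -0.3462], [0.5363, -0.3676], [0.5238, -0.3426], [0.5662, -0.3204], [0.5791, -0.3459]]
centre [ 0.54914451 -0.34312703] [ 0.55136703 -0.3440886 ] len 0.0681370095526827 w 0.04291270627888108 0.04343715444123619 yaw -151.94949956524948 wdir 117.23802598003152 118.32683501890654
snout [[ 0.5338 -0.1996  0.103 ]]
block [[0.5156, -0.2217, 0.073], [0.5162, -0.178, 0.073], [0.5524, -0.1762, 0.073], [0.553, -0.222, 0.073]] [ 0.53425862 -0.1994527   0.073     ]
platetip [[0.5587, -0.2207, 0.093], [0.56, -0.178, 0.093]] 88.31309535169481
catch [[0.3942, -0.4076, 0.014], [0.4335, -0.1048, 0.014], [0.6834, -0.1381, 0.014], [0.6475, -0.4403, 0.014]]
topcam check snout [[ 0.53044387 -0.19959461  0.103     ]] scene [[ 0.53701475 -0.19561568  0.103     ]]
```

```bash
python3 - <<'E'
from h import *
plan([.548,-.3445,.10],118)
plan([.548,-.3445,.008],118)
E
```

```text
pos [ 0.4991 -0.2467  0.3197] ydir 90.12 q7 1.77 tilt [-9.0e-04  1.6e-03 -1.0e+00] | offset [-4.89 -9.82 21.95] turn -27.9
pos [ 0.4991 -0.2467  0.3197] ydir 90.12 q7 1.77 tilt [-9.0e-04  1.6e-03 -1.0e+00] | offset [-4.9  -9.84 31.15] turn -27.9
```

```bash
python3 -m crank '[{"offset":[-4.9,-9.5,21.9],"turn":-27.9},{"offset":[-4.9,-9.5,21.9],"turn":-27.9},{"offset":[-4.9,-9.5,21.9],"turn":-27.9},{"offset":[-4.9,-9.5,21.9],"turn":-27.9},{"offset":[-4.9,-9.5,21.9],"turn":-27.9},{"offset":[-4.9,-9.5,21.9],"turn":-27.9},{"offset":[-4.9,-9.5,21.9],"turn":-27.9},{"offset":[-4.9,-9.5,21.9],"turn":-27.9},{"offset":[-4.9,-9.5,21.9],"turn":-27.9}]' 1
python3 - <<'E'
from h import *
plan([.548,-.3445,.008],118)
E
```

```text
clock: 3.1
position: [0.55, -0.3425, 0.104]
tcp_rot: [0.002, -0.242, 0.97, -0.001]
wrist_force: [0.1, 0.0, 0.3]
width: 0.0858
finger_force: 0.0
pos [ 0.55   -0.3425  0.104 ] ydir 118.01 q7 2.19 tilt [ 0.0039 -0.0013 -1.    ] | offset [ 0.3  -0.06  9.6 ] turn 0.0
```

```bash
python3 -m crank '[{"offset":[0.2,0,4],"turn":0},{"offset":[0.2,0,6.5],"turn":0},{"offset":[0.2,0,8.5],"turn":0},{"offset":[0.2,0,9.3],"turn":0},{"offset":[0.2,0,9.3],"turn":0},{"offset":[0.2,0,9.3],"turn":0},{"offset":[0.2,0,9.3],"turn":0}]' 1
python3 -m crank '[{"offset":[0,0,0],"turn":0},{"offset":[0,0,0],"turn":0},{"offset":[0,0,0],"turn":0},{"offset":[0,0,0],"turn":0},{"offset":[0,0,0],"turn":0},{"offset":[0,0,0],"turn":0},{"offset":[0,0,0],"turn":0},{"offset":[0,0,0],"turn":0}]' 0.2
python3 -m crank '[{"offset":[0,0,-2],"turn":0},{"offset":[0,0,-5],"turn":0},{"offset":[0,0,-9],"turn":0},{"offset":[0,0,-12],"turn":0},{"offset":[0,0,-15],"turn":0},{"offset":[0,0,-15],"turn":0},{"offset":[0,0,-15],"turn":0}]' 0.2
python3 - <<'E'
from h import *
plan([.47,.20,.20],95.5)
E
```

```text
clock: 3.8
position: [0.5478, -0.3448, 0.0097]
tcp_rot: [0.001, -0.241, 0.97, -0.001]
wrist_force: [0.3, -0.9, 1.0]
width: 0.0856
finger_force: 0.0
clock: 4.6
position: [0.5473, -0.3449, 0.0087]
tcp_rot: [0.001, -0.241, 0.971, -0.001]
wrist_force: [-0.1, -0.8, 5.3]
width: 0.0434
finger_force: 61.7
clock: 5.3
position: [0.5461, -0.3441, 0.1576]
tcp_rot: [-0.0, -0.241, 0.97, 0.0]
wrist_force: [0.0, 0.4, -2.9]
width: 0.0435
finger_force: 61.5
pos [ 0.5461 -0.3441  0.1576] ydir 117.92 q7 2.22 tilt [-8.e-04  4.e-04 -1.e+00] | offset [-18.74  51.65  -4.22] turn 22.4
```

```bash
python3 -m crank '[{"offset":[-4.5,12.5,-4.2],"turn":5},{"offset":[-18.7,51.6,-4.2],"turn":22.4},{"offset":[-18.7,51.6,-4.2],"turn":22.4},{"offset":[-18.7,51.6,-4.2],"turn":22.4},{"offset":[-18.7,51.6,-4.2],"turn":22.4},{"offset":[-18.7,51.6,-4.2],"turn":22.4},{"offset":[-18.7,51.6,-4.2],"turn":22.4},{"offset":[-18.7,51.6,-4.2],"turn":22.4},{"offset":[-18.7,51.6,-4.2],"turn":22.4},{"offset":[-18.7,51.6,-4.2],"turn":22.4},{"offset":[-18.7,51.6,-4.2],"turn":22.4},{"offset":[-18.7,51.6,-4.2],"turn":22.4}]'
python3 -m crank '[{"offset":[0,0,0],"turn":0},{"offset":[0,0,0],"turn":0}]'
python3 - <<'E'
from h import *
import pickle
d=snap("wrist","pics/w2.png");pickle.dump(d,open("w2.pkl","wb"))
plan([.47,.20,.2],95.5)
E
```

```text
clock: 6.5
position: [0.4675, 0.2089, 0.199]
tcp_rot: [-0.001, -0.055, 0.998, 0.003]
wrist_force: [-0.3, 0.0, -1.7]
width: 0.0433
finger_force: 62.0
clock: 6.7
position: [0.4697, 0.197, 0.1987]
tcp_rot: [-0.001, -0.047, 0.999, -0.001]
wrist_force: [0.4, -0.5, -2.3]
width: 0.0433
finger_force: 62.0
pos [0.4701 0.1967 0.199 ] ydir 95.35 q7 0.99 tilt [-0.0021 -0.0025 -1.    ] | offset [-0.02  0.33 -0.1 ] turn -0.2
```

View pics/w2.png

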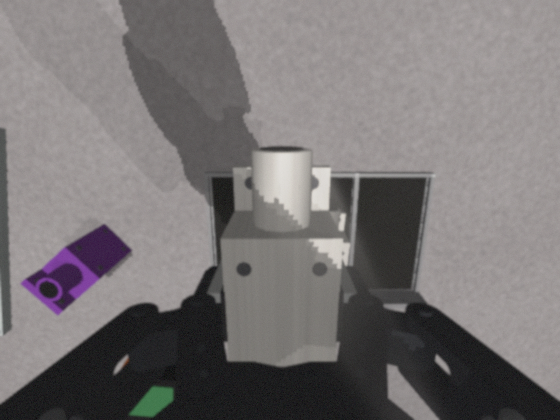

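Wrist view: held housing is straight. Tray front corners are at (208,174) and (433,173), and the +y bay floor spans (358–428, 178–290).

```bash
python3 - <<'E'
from h import *
import pickle
d=pickle.load(open("w2.pkl","rb"))
P=onz(d,[[208.5,173.5],[433,173]],.009);print("front corners",P.round(4).tolist(),np.linalg.norm(P[1]-P[0]),np.degrees(np.arctan2(*(P[1]-P[0])[[1,0]])))
# dark floors mask in wrist and top
for n,dd,reg in(("w",d,(170,300,345,440)),("top",pickle.load(open("s0.pkl","rb"))["top"],(185,248,140,232))):
    m=np.zeros((420,560),np.uint8);g=dd["pixels"].max(2)
    r0,r1,c0,c1=reg;m[r0:r1,c0:c1]=(g[r0:r1,c0:c1]<50)*255
    cs,_=cv2.findContours(m,0,2)
    for c in cs:
        if cv2.contourArea(c)<80: continue
        q=cv2.boxPoints(cv2.minAreaRect(c)); W=onz(dd,q,.004)[:,:2]
        s=[np.linalg.norm(W[i]-W[(i+1)%4]) for i in(0,1)]
        i=int(s[1]>s[0]); v=W[(i+1)%4]-W[i]
        print(n,q.round(1).tolist(),"c",W.mean(0).round(4),"size",np.round(s,4),"ang",np.degrees(np.arctan2(v[1],v[0])).round(1))
E
```

```text
front corners [[0.4594, 0.1179, 0.009], [0.4359, 0.3586, 0.009]] 0.2418364542729263 95.57476179672571
w [[348.8999938964844, 279.1000061035156], [362.20001220703125, 172.5], [423.5, 180.1999969482422], [410.20001220703125, 286.79998779296875]] c [0.5097 0.3229] size [0.13   0.0687] ang -177.4
top [[146.3000030517578, 197.8000030517578], [169.0, 196.5], [171.5, 239.6999969482422], [148.8000030517578, 241.10000610351562]] c [0.5125 0.3256] size [0.0707 0.1347] ang -174.8
top [[175.0, 195.0], [197.0, 195.0], [197.0, 239.0], [175.0, 239.0]] c [0.5195 0.2416] size [0.0685 0.1367] ang -178.4
top [[198.8000030517578, 194.10000610351562], [221.0, 192.6999969482422], [223.6999969482422, 235.5], [201.39999389648438, 236.8000030517578]] c [0.5278 0.1637] size [0.0692 0.1333] ang -175.0
```

```bash
python3 - <<'E'
from h import *
plan([.5406,.1659,.09],95.5)
E
```

```text
pos [0.4701 0.1967 0.199 ] ydir 95.35 q7 0.99 tilt [-0.0021 -0.0025 -1.    ] | offset [-6.76 -3.69 10.9 ] turn -0.2
```

```bash
python3 -m crank '[{"offset":[-3,-1.7,4.5],"turn":0},{"offset":[-5.5,-3,9],"turn":-0.2},{"offset":[-6.8,-3.6,10.9],"turn":-0.2},{"offset":[-6.8,-3.6,10.9],"turn":-0.2},{"offset":[-6.8,-3.6,10.9],"turn":-0.2},{"offset":[-6.8,-3.6,10.9],"turn":-0.2}]'
python3 - <<'E'
from h import *
plan([.5406,.1659,.0105],95.5)
E
```

```text
clock: 7.35
position: [0.5413, 0.17, 0.0921]
tcp_rot: [0.0, -0.05, 0.999, 0.0]
wrist_force: [-0.0, -0.0, -1.6]
width: 0.0433
finger_force: 62.0
pos [0.5413 0.17   0.0921] ydir 95.7 q7 1.05 tilt [ 5.e-04  9.e-04 -1.e+00] | offset [ 0.11 -0.41  8.16] turn 0.2
```

```bash
python3 -m crank '[{"offset":[0.1,-0.3,3.5],"turn":0.2},{"offset":[0.1,-0.3,5.5],"turn":0.2},{"offset":[0.1,-0.3,6.8],"turn":0.2},{"offset":[0.1,-0.3,7.4],"turn":0.2},{"offset":[0.1,-0.3,7.8],"turn":0.2},{"offset":[0.1,-0.3,8],"turn":0.2},{"offset":[0.1,-0.3,8],"turn":0.2}]'
python3 - <<'E'
from h import *
plan([.5406,.1659,.0105],95.5)
E
```

```text
clock: 8.05
position: [0.5413, 0.167, 0.0116]
tcp_rot: [0.0, -0.048, 0.999, 0.0]
wrist_force: [0.3, -0.1, -1.6]
width: 0.043
finger_force: 62.2
pos [0.5413 0.167  0.0116] ydir 95.51 q7 1.03 tilt [ 1.e-03  5.e-04 -1.e+00] | offset [ 0.08 -0.1   0.11] turn 0.0
```

```bash
python3 -m crank '[{"offset":[0,0,0.1],"turn":0},{"offset":[0,0,0.2],"turn":0},{"offset":[0,0,0.2],"turn":0}]'
python3 -m crank '[{"offset":[0,0,0],"turn":0},{"offset":[0,0,0],"turn":0},{"offset":[0,0,0],"turn":0},{"offset":[0,0,0],"turn":0}]' 0.65
python3 -m crank '[{"offset":[0,0,-1.5],"turn":0},{"offset":[0,0,-5],"turn":0},{"offset":[0,0,-10],"turn":0},{"offset":[0,0,-15],"turn":0},{"offset":[0,0,-19],"turn":0},{"offset":[0,0,-19],"turn":0}]'
python3 - <<'E'
from h import *
import pickle
d=snap("wrist","pics/w3.png");pickle.dump(d,open("w3.pkl","wb"))
plan([.537,-.1995,.20],89)
E
```

```text
clock: 8.35
position: [0.5413, 0.1669, 0.0097]
tcp_rot: [0.0, -0.048, 0.999, 0.0]
wrist_force: [-0.9, 0.3, 4.3]
width: 0.0433
finger_force: 62.5
clock: 8.75
position: [0.5409, 0.1668, 0.009]
tcp_rot: [0.0, -0.048, 0.999, 0.0]
wrist_force: [-1.4, 0.2, -0.1]
width: 0.0556
finger_force: 0.0
clock: 9.35
position: [0.5444, 0.1682, 0.2058]
tcp_rot: [0.006, -0.048, 0.999, 0.002]
wrist_force: [1.0, 0.2, -0.9]
width: 0.0554
finger_force: 0.0
pos [0.5427 0.1674 0.203 ] ydir 95.49 q7 1.1 tilt [ 0.007   0.0026 -1.    ] | offset [  4.08 -36.47   0.2 ] turn 6.5
```

View pics/w3.png

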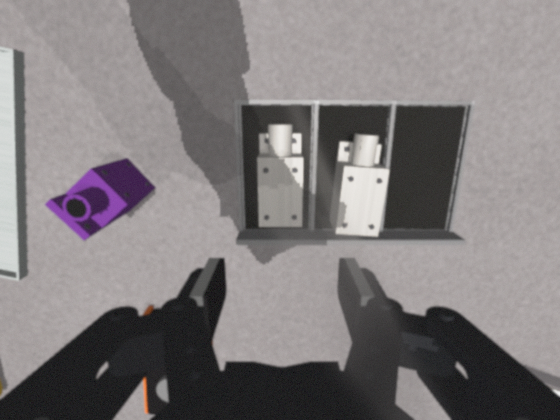

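Flat housing sits straight in the right bay (280,180). The packed one at (362,195) is still against its left rib, as it was at the start. Now the standing one.

```bash
python3 -m crank '[{"offset":[4.1,-36.4,0],"turn":6.5},{"offset":[4.1,-36.4,0],"turn":6.5},{"offset":[4.1,-36.4,0],"turn":6.5},{"offset":[4.1,-36.4,0],"turn":6.5},{"offset":[4.1,-36.4,0],"turn":6.5},{"offset":[4.1,-36.4,0],"turn":6.5},{"offset":[4.1,-36.4,0],"turn":6.5},{"offset":[4.1,-36.4,0],"turn":6.5},{"offset":[4.1,-36.4,0],"turn":6.5},{"offset":[4.1,-36.4,0],"turn":6.5},{"offset":[4.1,-36.4,0],"turn":6.5}]' 1
python3 - <<'E'
from h import *
plan([.532,-.1995,.038],89)
E
```

```text
clock: 10.5
position: [0.5352, -0.1965, 0.1987]
tcp_rot: [-0.0, 0.007, 1.0, 0.001]
wrist_force: [0.5, 0.6, -0.4]
width: 0.0855
finger_force: 0.0
pos [ 0.5352 -0.1965  0.1987] ydir 89.23 q7 1.62 tilt [-6.e-04  2.e-03 -1.e+00] | offset [ 0.3  -0.33 16.07] turn 0.2
```

```bash
python3 -m crank '[{"offset":[0.3,-0.3,0],"turn":0.2},{"offset":[0.3,-0.3,4],"turn":0.2},{"offset":[0.3,-0.3,8],"turn":0.2},{"offset":[0.3,-0.3,11],"turn":0.2},{"offset":[0.3,-0.3,13.5],"turn":0.2},{"offset":[0.3,-0.3,15],"turn":0.2},{"offset":[0.3,-0.3,15.8],"turn":0.2},{"offset":[0.3,-0.3,15.8],"turn":0.2},{"offset":[0.3,-0.3,15.8],"turn":0.2},{"offset":[0.3,-0.3,15.8],"turn":0.2}]' 1
python3 - <<'E'
from h import *
plan([.532,-.1995,.038],89)
E
```

```text
clock: 11.5
position: [0.5329, -0.2027, 0.0422]
tcp_rot: [0.001, 0.01, 1.0, -0.0]
wrist_force: [0.2, 1.2, 1.2]
width: 0.0853
finger_force: 0.0
pos [ 0.5329 -0.2027  0.0422] ydir 88.81 q7 1.54 tilt [ 2.2e-03 -6.0e-04 -1.0e+00] | offset [0.09 0.32 0.42] turn -0.2
```

```bash
python3 -m crank '[{"offset":[0.1,0.3,0.2],"turn":-0.2},{"offset":[0.1,0.3,0.4],"turn":-0.2},{"offset":[0.1,0.3,0.4],"turn":-0.2},{"offset":[0.1,0.3,0.4],"turn":-0.2}]' 1
python3 -m crank '[{"offset":[0,0,0],"turn":0},{"offset":[0,0,0],"turn":0},{"offset":[0,0,0],"turn":0},{"offset":[0,0,0],"turn":0},{"offset":[0,0,0],"turn":0},{"offset":[0,0,0],"turn":0},{"offset":[0,0,0],"turn":0},{"offset":[0,0,0],"turn":0}]' 0.2
python3 -m crank '[{"offset":[0,0,-0.3],"turn":0},{"offset":[0,0,-0.7],"turn":0},{"offset":[0,0,-1],"turn":0},{"offset":[0,0,-1],"turn":0}]'
python3 - <<'E'
from h import *
snap("scene","pics/s4.png")
im=cv2.imread("pics/s4.png");cv2.imwrite("pics/s4c.png",cv2.resize(im[110:270,120:300],None,fx=3.3,fy=3.3))
plan([.6,-.2,.05],83.2)
E
```

```text
clock: 11.9
position: [0.531, -0.1994, 0.037]
tcp_rot: [-0.0, 0.009, 1.0, 0.0]
wrist_force: [-0.0, -0.7, -0.8]
width: 0.0855
finger_force: 0.0
clock: 12.7
position: [0.5312, -0.1998, 0.0372]
tcp_rot: [0.0, 0.009, 1.0, -0.0]
wrist_force: [-0.4, -2.1, 5.9]
width: 0.0433
finger_force: 62.1
clock: 13.1
position: [0.5311, -0.1992, 0.0472]
tcp_rot: [0.0, 0.009, 1.0, 0.0]
wrist_force: [0.4, 0.4, -3.3]
width: 0.0434
finger_force: 61.2
pos [ 0.531  -0.1993  0.047 ] ydir 89.02 q7 1.54 tilt [ 1.e-04  3.e-04 -1.e+00] | offset [-6.9   0.04 -0.3 ] turn 5.8
```

View pics/s4c.png

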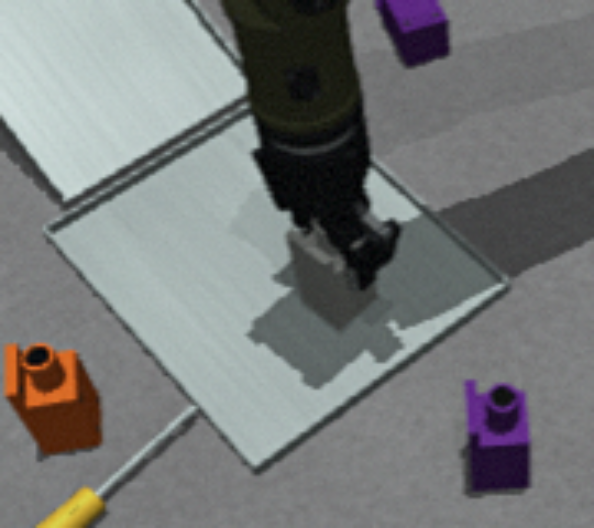

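```bash
python3 -m crank '[{"offset":[-2,-0.2,0],"turn":5.8},{"offset":[-5,-0.5,0.3],"turn":5.8},{"offset":[-8,-0.8,0.7],"turn":5.8},{"offset":[-9.2,-0.9,0.8],"turn":5.8},{"offset":[-9.2,-0.9,0.8],"turn":5.8},{"offset":[-9.2,-0.9,0.8],"turn":5.8}]'
python3 -m crank '[{"offset":[-0.5,0,0],"turn":0},{"offset":[-1.0,0,0],"turn":0},{"offset":[-1.5,0,0],"turn":0},{"offset":[-2,0,0],"turn":0},{"offset":[-2,0,0],"turn":0}]'
python3 - <<'E'
from h import *
plan([.6,-.2,.05],83.2)
E
```

```text
clock: 13.75
position: [0.6213, -0.2098, 0.0384]
tcp_rot: [-0.001, 0.059, 0.998, 0.0]
wrist_force: [0.1, -0.0, -3.3]
width: 0.0436
finger_force: 61.4
clock: 14.25
position: [0.6438, -0.2123, 0.0392]
tcp_rot: [0.001, 0.059, 0.998, 0.0]
wrist_force: [-0.2, 0.8, -2.9]
width: 0.0429
finger_force: 61.4
pos [ 0.6438 -0.2123  0.0392] ydir 83.22 q7 1.51 tilt [ 0.0016  0.     -1.    ] | offset [ 4.49  0.7  -1.09] turn 0.0
```

```bash
python3 -m crank '[{"offset":[-0.5,0,-0.2],"turn":0},{"offset":[-1,0,-0.35],"turn":0},{"offset":[-1.5,0,-0.45],"turn":0},{"offset":[-2,0,-0.5],"turn":0},{"offset":[-2,0,-0.5],"turn":0}]'
python3 -m crank '[{"offset":[-0.5,0,0],"turn":0},{"offset":[-1,0,0],"turn":0},{"offset":[-1.5,0,0],"turn":0},{"offset":[-2,0,0.1],"turn":0},{"offset":[-2,0,0.1],"turn":0}]'
python3 - <<'E'
from h import *
snap("scene","pics/s5.png");snap("top","pics/t5.png")
im=cv2.imread("pics/s5.png");t=cv2.imread("pics/t5.png")
cv2.imwrite("pics/s5c.png",cv2.hconcat([cv2.resize(im[130:250,120:240],(396,396),interpolation=2),cv2.resize(t[130:250,290:410],(396,396),interpolation=2)]))
plan([.6,-.2,.05],83.2)
E
```

```text
clock: 14.75
position: [0.6543, -0.2139, 0.0423]
tcp_rot: [-0.009, 0.06, 0.998, 0.001]
wrist_force: [-12.8, 2.7, 3.9]
width: 0.0431
finger_force: 63.2
clock: 15.25
position: [0.6772, -0.2167, 0.0434]
tcp_rot: [-0.006, 0.06, 0.998, 0.0]
wrist_force: [-11.6, 2.8, 11.7]
width: 0.0433
finger_force: 66.8
pos [ 0.6771 -0.2168  0.0435] ydir 83.17 q7 1.53 tilt [-0.012   0.0012 -0.9999] | offset [ 7.87  0.75 -0.56] turn -0.0
```

View pics/s5c.png

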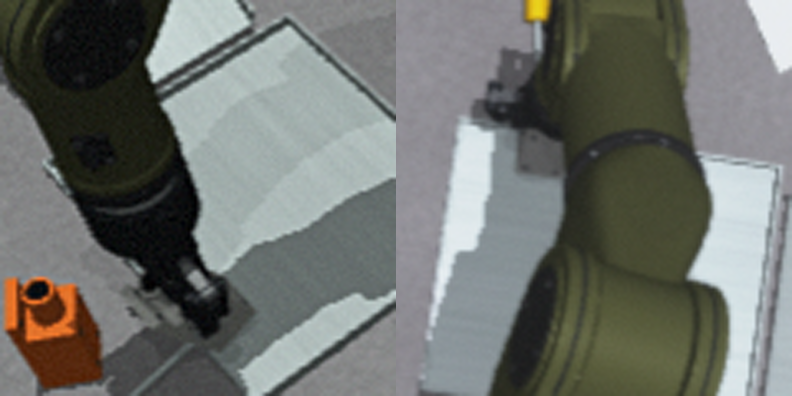

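The housing tilts in the grip as planned: block face at about (540,150) in the right half. The orange look-alike is near the gripper, so I back off and finish against the catch floor.

```bash
python3 -m crank '[{"offset":[0,0,-0.6],"turn":0},{"offset":[0,0,-1.2],"turn":0},{"offset":[2,0,-1.2],"turn":0},{"offset":[5,0,-1.2],"turn":0},{"offset":[9,0,-1.2],"turn":0},{"offset":[12,0,-1.2],"turn":0},{"offset":[13,0,-1.2],"turn":0},{"offset":[13,0,-1.2],"turn":0}]'
python3 -m crank '[{"offset":[0,0,0.2],"turn":0},{"offset":[0,0,0.4],"turn":0},{"offset":[0,0,0.6],"turn":0},{"offset":[0,0,0.8],"turn":0},{"offset":[0,0,1],"turn":0},{"offset":[0,0,1],"turn":0}]'
python3 - <<'E'
from h import *
snap("scene","pics/s6.png")
im=cv2.imread("pics/s6.png")
cv2.imwrite("pics/s6c.png",cv2.resize(im[110:270,120:300],None,fx=3.3,fy=3.3,interpolation=2))
plan([.6,-.2,.05],83.2)
E
```

```text
clock: 16.15
position: [0.5529, -0.2021, 0.0557]
tcp_rot: [0.0, 0.059, 0.998, -0.0]
wrist_force: [0.6, 0.5, -3.7]
width: 0.0431
finger_force: 65.1
clock: 16.75
position: [0.5532, -0.2016, 0.0445]
tcp_rot: [-0.0, 0.059, 0.998, 0.0]
wrist_force: [0.2, 0.1, -2.7]
width: 0.0435
finger_force: 65.1
pos [ 0.5532 -0.2017  0.0447] ydir 83.21 q7 1.48 tilt [-3.e-04  2.e-04 -1.e+00] | offset [-4.62  0.72 -0.53] turn 0.0
```

View pics/s6c.png

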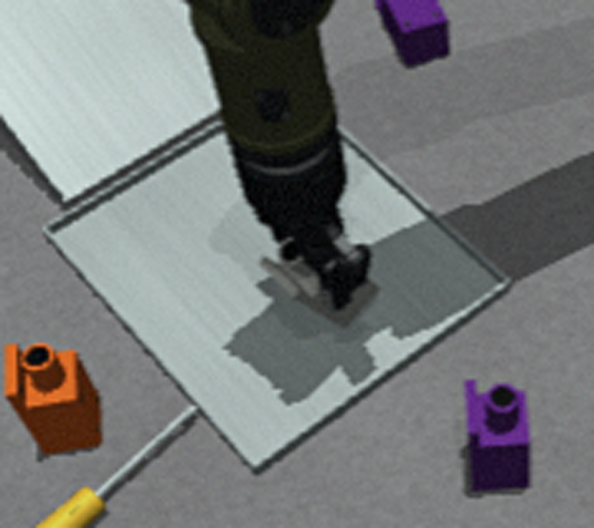

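Housing leans about 40° in the grip toward +x (plate and snout at about (290,280) in the crop). Now the arc to the floor; from here I check by numbers, as the 10 views are used.

```bash
python3 -m crank '[{"offset":[0,0,0.3],"turn":0},{"offset":[-0.3,0,0.6],"turn":0},{"offset":[-0.6,0,0.8],"turn":0},{"offset":[-0.9,0,1.0],"turn":0},{"offset":[-1.2,0,1.2],"turn":0},{"offset":[-1.5,0,1.5],"turn":0},{"offset":[-1.8,0,1.8],"turn":0},{"offset":[-1.8,0,1.8],"turn":0}]'
python3 -m crank '[{"offset":[-0.3,0,0.3],"turn":0},{"offset":[-0.5,0,0.6],"turn":0},{"offset":[-0.7,0,0.9],"turn":0},{"offset":[-0.8,0,1.1],"turn":0},{"offset":[-0.8,0,1.1],"turn":0}]'
```

```text
clock: 17.6
position: [0.5769, -0.2046, 0.0316]
tcp_rot: [0.006, 0.059, 0.998, -0.001]
wrist_force: [0.9, 1.4, 23.6]
width: 0.0433
finger_force: 72.2
clock: 18.1
position: [0.5886, -0.206, 0.0214]
tcp_rot: [0.01, 0.059, 0.998, -0.001]
wrist_force: [5.7, 0.2, 22.1]
width: 0.0434
finger_force: 73.3
```

```bash
python3 -m crank '[{"offset":[-0.2,0,0.3],"turn":0},{"offset":[-0.3,0,0.6],"turn":0},{"offset":[-0.4,0,0.8],"turn":0},{"offset":[-0.4,0,0.8],"turn":0}]'
python3 -m crank '[{"offset":[-0.05,0,0.2],"turn":0},{"offset":[-0.1,0,0.4],"turn":0},{"offset":[-0.1,0,0.4],"turn":0},{"offset":[-0.1,0,0.4],"turn":0}]'
```

```text
clock: 18.5
position: [0.5942, -0.2066, 0.0138]
tcp_rot: [0.011, 0.059, 0.998, -0.001]
wrist_force: [8.1, -0.8, 20.4]
width: 0.0433
finger_force: 72.1
clock: 18.9
position: [0.5964, -0.2069, 0.0101]
tcp_rot: [0.012, 0.059, 0.998, -0.001]
wrist_force: [9.8, -0.1, 20.0]
width: 0.043
finger_force: 71.5
```

```bash
python3 -m crank '[{"offset":[-0.05,0,0.2],"turn":0},{"offset":[-0.05,0,0.3],"turn":0},{"offset":[-0.05,0,0.3],"turn":0}]'
python3 -m crank '[{"offset":[0,0,0.2],"turn":0},{"offset":[0,0,0.3],"turn":0},{"offset":[0,0,0.3],"turn":0}]'
python3 - <<'E'
from h import *
import pickle
pickle.dump(snap("scene","pics/s7.png"),open("s7.pkl","wb"))
E
```

```text
clock: 19.2
position: [0.5977, -0.2071, 0.0073]
tcp_rot: [0.013, 0.059, 0.998, -0.001]
wrist_force: [11.9, -0.9, 19.4]
width: 0.0436
finger_force: 72.0
clock: 19.5
position: [0.5984, -0.2072, 0.0043]
tcp_rot: [0.014, 0.059, 0.998, -0.001]
wrist_force: [12.9, -2.1, 18.5]
width: 0.0432
finger_force: 72.5
```

```bash
python3 -m crank '[{"offset":[0,0,0.1],"turn":0},{"offset":[0,0,0.2],"turn":0},{"offset":[0,0,0.2],"turn":0}]'
python3 - <<'E'
from h import *
s=ctrl.state();print(s["wrist_force"].round(1),s["torque"].round(2),s["position"])
E
```

```text
clock: 19.85
position: [0.599, -0.2073, 0.0025]
tcp_rot: [0.014, 0.059, 0.998, -0.001]
wrist_force: [13.0, -1.6, 20.0]
width: 0.0433
finger_force: 72.9
[13.  -1.6 20. ] [-0.31 -2.02  0.01] [ 0.59901015 -0.20729141  0.00253862]
```

```bash
python3 -m crank '[{"offset":[0,0,0.1],"turn":0},{"offset":[0,0,0.2],"turn":0},{"offset":[0,0,0.2],"turn":0}]'
python3 - <<'E'
from h import *
s=ctrl.state();print(s["wrist_force"].round(1),s["torque"].round(2),s["position"])
import pickle
d=snap("scene","pics/s8.png")
# detect housing brightness around expected places: project expected corners for flat hypothesis
K=np.array([[d["fx"],0,d["cx"]],[0,d["fy"],d["cy"]],[0,0,1.]])
Ti=np.linalg.inv(d["pose"])
def proj(p): return cv2.projectPoints(np.array(p,float),Ti[:3,:3],Ti[:3,3],K,np.array([d["k1"],0,0,0.]))[0][:,0]
a=np.radians(-6.8);u=np.array([np.cos(a),np.sin(a),0]);v=np.array([-np.sin(a),np.cos(a),0])
p0=s["position"]*[1,1,0]
for phi in(0,5,10):
    c,sn=np.cos(np.radians(phi)),np.sin(np.radians(phi))
    pts=[]
    for X,Z in((50,38),(50,26),(40,8),(40,0),(-50,44)):
        dx=X+50
        pts.append(p0+u*(-.058+ (dx*c-Z*sn)/1000)+np.array([0,0,.003+(dx*sn+Z*c)/1000]))
    print(phi,proj(pts).round(1).tolist())
hsv=cv2.cvtColor(d["pixels"],cv2.COLOR_RGB2HSV); roi=(slice(165,245),slice(150,250))
g=d["pixels"][...].astype(int)
wb=(g[...,0]-g[...,2])  # warm vs bluish
print("\n".join("".join("%4d"%x for x in r) for r in wb[176:226:2,176:236:2]))
E
```

```text
clock: 20.15
position: [0.5992, -0.2073, 0.0013]
tcp_rot: [0.015, 0.059, 0.998, -0.001]
wrist_force: [12.1, -1.3, 25.5]
width: 0.0431
finger_force: 76.7
[12.1 -1.3 25.5] [-0.11 -1.73  0.01] [ 0.59923017 -0.20726244  0.00131226]
0 [[189.6, 216.2], [190.5, 218.7], [195.0, 220.1], [195.5, 221.7], [220.2, 193.2]]
5 [[190.2, 213.5], [190.7, 216.3], [194.7, 218.3], [195.1, 220.1], [221.4, 192.5]]
10 [[191.0, 210.7], [191.2, 213.8], [194.7, 216.3], [194.9, 218.3], [222.5, 191.8]]
 -13  -9  -1   8  10  12  12  13   9  11  14   7   5   3  -7  -3  -5  -3  -7  -7 -11 -11 -11 -12  -8 -10 -12  -9 -10 -12
  -9 -10  -1  -4  -1   4  11   8  10   7   4   3  -1  -3   0  -4  -4  -3  -6 -14  -8 -11 -11 -10 -12 -12 -11 -11  -9 -10
  -9 -10  -6  -1  -5  -2  -5  -9  -3  -4  -7  -2   1  -6  -3  -5  -4  -2  -4 -11 -12 -10 -11  -9 -11 -13 -12 -12 -12 -10
 -11 -13 -10  -2  -3  -3  -2  -2  -1   0   2  -2  -4  -3  -2   2  -2  -2  -1 -13 -11 -11 -12 -11 -11 -11 -13  -9 -10 -13
 -12 -10  -7  -1  -3  -6  -2   0  -5  -6  -2  -4  -3  -7  -1   0   0   2  -1  -8 -11 -12 -11 -10  -9 -12 -10 -13 -11 -14
 -13  -7 -11  -5 
[... 1702 characters left out ...]
  2   2   4   1   1   0   0  -1  -1   1  -2  -5  -1  -4  -3  -6  -6  -8  -8  -9  -7  -9  -8  -8
 -11 -10 -12 -10  -7  -2   1   0   3   3   2   0  -1   1  -1  -4  -2  -3  -1  -1  -5  -7  -7  -8  -6  -7 -12  -8  -6  -5
  -9 -10 -10  -8  -6  -8   2   0   3   2   0  -1   1  -1   1  -3  -5  -3  -4  -7  -6  -8  -6  -7 -10 -12 -12 -11  -8 -12
 -10 -11  -8  -8  -9  -7  -2   0   1   1   1   0   2   1  -2   0  -4   3  -1  -2  -2  -7  -6 -12 -12 -12  -9 -10 -11  -9
  -9  -9  -8  -6  -8 -12  -8  -3  -6   2  -1  -1   0   3   1  -2  -3  -4  -7  -9  -5  -8  -7 -11 -13 -12 -12 -13 -11 -12
 -12 -10  -7  -9  -6  -7  -9  -5 -10  -4   1  -1   1  -2  -9  -6  -6  -7  -6  -7  -6  -6 -12 -11 -12 -12 -11  -9 -12  -9
```

```bash
python3 -m crank '[{"offset":[0,0,-0.3],"turn":0},{"offset":[0.15,0,-0.55],"turn":0},{"offset":[0.15,0,-0.55],"turn":0}]'
python3 -m crank '[{"offset":[0,0,0],"turn":0},{"offset":[0,0,0],"turn":0},{"offset":[0,0,0],"turn":0},{"offset":[0,0,0],"turn":0},{"offset":[0,0,0],"turn":0}]' 0.9
python3 -m crank '[{"offset":[0,0,-3],"turn":0},{"offset":[0,0,-8],"turn":0},{"offset":[2,0,-13],"turn":0},{"offset":[4,0,-18],"turn":0},{"offset":[6,0,-22],"turn":0},{"offset":[6,0,-22],"turn":0},{"offset":[6,0,-22],"turn":0},{"offset":[6,0,-22],"turn":0}]'
python3 - <<'E'
from h import *
import pickle
d=snap("wrist","pics/w9.png");pickle.dump(d,open("w9.pkl","wb"))
plan([.6,-.2,.2],83.2)
P=d["pixels"].astype(int)
wb=P[...,0]-P[...,2]
m=cv2.morphologyEx(((wb>2)&(P.max(2)>120)).astype(np.uint8)*255,cv2.MORPH_OPEN,np.ones((3,3)))
cs,_=cv2.findContours(m,0,2)
for c in cs:
    if cv2.contourArea(c)>200: 
        r=cv2.minAreaRect(c);W=onz(d,cv2.boxPoints(r),.047)[:,:2]
        print(cv2.contourArea(c),np.round(r[0],1),np.round(r[1],1),round(r[2],1),W.mean(0).round(3),[np.linalg.norm(W[i]-W[i-1]).round(3) for i in(1,2)])
E
```

```text
clock: 20.5
position: [0.5855, -0.2055, 0.0012]
tcp_rot: [0.003, 0.059, 0.998, -0.0]
wrist_force: [3.2, 0.8, 11.2]
width: 0.0433
finger_force: 78.5
clock: 21.0
position: [0.5826, -0.2052, -0.0009]
tcp_rot: [-0.001, 0.059, 0.998, 0.0]
wrist_force: [0.2, -0.4, -0.2]
width: 0.0768
finger_force: 0.0
clock: 21.8
position: [0.5232, -0.198, 0.2185]
tcp_rot: [-0.001, 0.059, 0.998, 0.0]
wrist_force: [0.1, -0.1, 0.4]
width: 0.0769
finger_force: 0.0
pos [ 0.5231 -0.1979  0.218 ] ydir 83.22 q7 1.55 tilt [-0.0023  0.001  -1.    ] | offset [-7.66  0.7   1.78] turn 0.0
1039.0 [113.5 402. ] [34. 47.] 90.0 [ 0.775 -0.448] [np.float64(0.061), np.float64(0.058)]
269.0 [281.  275.5] [19. 16.] 90.0 [ 0.617 -0.209] [np.float64(0.018), np.float64(0.024)]
```

```bash
cat > seg.py <<'E'
from h import *
def proj(d,p):
    K=np.array([[d["fx"],0,d["cx"]],[0,d["fy"],d["cy"]],[0,0,1.]]);Ti=np.linalg.inv(d["pose"])
    return cv2.projectPoints(np.array(p,float),Ti[:3,:3],Ti[:3,3],K,np.array([d["k1"],0,0,0.]))[0][:,0]
E
python3 - <<'E'
from seg import *
import pickle
d=pickle.load(open("w9.pkl","rb"))
a=np.radians(-6.8);u=np.array([np.cos(a),np.sin(a)]);v=np.array([-u[1],u[0]])
o=np.array([.5826,-.2052])-.008*u
for X,Y,Z in((-50,-22,44),(-50,22,44),(20,22,44),(20,-22,44),(50,0,38),(40,-22,8),(40,22,8),(-50,-22,0),(-50,22,0)):
    print((X,Y,Z),proj(d,[[*(o+u*X/1e3+v*Y/1e3),.003+Z/1e3]]).round(0).tolist())
P=cv2.GaussianBlur(d["pixels"],(5,5),0).astype(int);wb=P[...,0]-P[...,2];g=P.sum(2)//3
for r in range(180,320,6): print(r," ".join("%d/%d"%(wb[r,c],g[r,c]) for c in range(220,345,5)))
E
```

```text
(-50, -22, 44) [[259.0, 195.0]]
(-50, 22, 44) [[301.0, 195.0]]
(20, 22, 44) [[300.0, 257.0]]
(20, -22, 44) [[260.0, 257.0]]
(50, 0, 38) [[280.0, 279.0]]
(40, -22, 8) [[263.0, 259.0]]
(40, 22, 8) [[298.0, 259.0]]
(-50, -22, 0) [[262.0, 186.0]]
(-50, 22, 0) [[299.0, 186.0]]
180 -2/151 -1/150 -2/151 -1/151 -2/153 -1/153 -1/114 0/95 -1/96 -2/96 -1/97 -1/97 -1/97 -1/105 -1/106 -1/107 -2/105 -1/106 -1/106 -1/107 -2/126 -1/156 -1/157 -2/162 -2/162
186 -1/150 -2/151 -2/150 -2/153 -2/158 -2/154 -1/108 -1/101 -2/103 -2/104 0/105 -1/106 -1/106 -1/106 -1/106 -1/106 -1/106 -1/106 -1/106 -2/106 -2/122 -1/156 0/156 -2/159 -1/160
192 -1/149 -2/148 -1/145 -2/158 -2/158 -2/136 -2/109 0/98 0/98 -2/95 -1/99 -1/99 0/97 0/100 -1/100 -1/100 -1/104 -2/104 -1/105 -1/106 0/111 -1/145 -2/153 -2/153 -2/154
198 -1/149 -1/115 -1/100 -1/111 -1/105 -1/101 -1/101 -1/95 0/89 3/71 2/72 3/73 2/74 2/74 2/73 2/73 2/81 -1/104 -2/103 -2/103 0/104 -1/111 -1/131 0/107 -2/110
204 -1/158 -2/131 -2/100 -1/101 0/100 -2/100 -1/100 -1/93 1/92 4/92 4/91 4/92 4/91 3/92 3/92 4/92 3/92 -1/103 -1/102 -1/102 -1/102 0/104 0/105 -1/106 0/
[... 2484 characters left out ...]
2/144 -2/142 -1/140 -1/140 -1/140 -1/140 -2/139 -1/112
300 -1/107 -2/106 -2/113 -1/117 -1/113 -1/114 -2/116 -1/117 0/118 -2/119 -1/116 -1/117 -1/122 -1/115 -1/121 -1/120 -2/124 -1/124 -2/124 -1/125 0/123 0/125 -1/129 0/126 -1/107
306 0/123 1/122 0/121 1/120 1/121 0/121 0/119 0/121 0/120 0/120 -1/117 0/116 -1/115 -1/111 -1/116 -1/114 -1/113 -1/113 0/113 0/114 0/111 1/112 0/111 1/111 0/118
312 5/111 5/115 4/114 5/114 4/113 4/113 4/108 4/112 4/109 5/110 4/108 5/110 5/111 -1/138 5/108 4/112 4/110 4/112 4/111 4/110 4/112 4/112 4/110 4/112 4/111
318 4/114 4/111 5/111 4/115 4/112 5/115 4/112 4/113 5/113 5/110 4/110 4/109 5/112 -1/129 3/100 5/108 4/110 5/110 4/110 4/110 4/111 3/111 4/112 3/110 4/110
```

```bash
cat >> seg.py <<'E'
def fit(d,r0,r1,c0,c1,thr=1.5,z=.047):
    P=cv2.GaussianBlur(d["pixels"],(5,5),0).astype(float);m=(P[...,0]-P[...,2]>thr)
    L=[];Rr=[]
    for r in range(r0,r1):
        c=np.flatnonzero(m[r,c0:c1])+c0
        L.append([c.min()-.5,r]);Rr.append([c.max()+.5,r])
    L=onz(d,L,z)[:,:2];Rr=onz(d,Rr,z)[:,:2]
    for e in(L,Rr):
        k=np.polyfit(e[:,0],e[:,1],1);print("edge yaw",np.degrees(np.arctan(k[0])).round(2),"res",np.std(e[:,1]-np.polyval(k,e[:,0])).round(4))
    print("width",np.linalg.norm(L-Rr,axis=1).mean().round(4),"mid",((L+Rr)/2).mean(0).round(4))
E
python3 - <<'E'
from seg import *
import pickle
d=pickle.load(open("w9.pkl","rb"))
fit(d,206,258,250,310)
P=cv2.GaussianBlur(d["pixels"],(3,3),0).astype(float);w=P[...,0]-P[...,2]
print("col281 bright",[int(P[r,268].mean()) for r in range(194,206)],"front",[int(P[r,264].mean()) for r in range(254,272)],[int(w[r,281]) for r in range(278,292)])
print("tail",onz(d,[[281,201]],.047),"front",onz(d,[[281,263.5]],.047),"snouttip",onz(d,[[281,285.5]],.041))
E
```

```text
edge yaw -6.61 res 0.0004
edge yaw -7.15 res 0.0005
width 0.0449 mid [ 0.5652 -0.2022]
col281 bright [84, 76, 72, 71, 72, 70, 70, 71, 74, 82, 92, 100] front [101, 101, 101, 102, 103, 103, 104, 109, 118, 130, 141, 148, 150, 149, 148, 149, 151, 153] [8, 8, 9, 9, 8, 8, 7, 6, 2, 0, -2, -1, -1, 0]
tail [[ 0.53127952 -0.19833302  0.047     ]] front [[ 0.60245289 -0.20684781  0.047     ]] snouttip [[ 0.6332004  -0.21052905  0.041     ]]
```

```bash
python3 - <<'E'
from h import *
plan([.5695,-.2027,.1],83.1)
plan([.5695,-.2027,.0085],83.1)
E
```

```text
pos [ 0.5231 -0.1979  0.218 ] ydir 83.22 q7 1.55 tilt [-0.0023  0.001  -1.    ] | offset [-4.69  0.06 11.79] turn 0.1
pos [ 0.5231 -0.1979  0.218 ] ydir 83.22 q7 1.55 tilt [-0.0023  0.001  -1.    ] | offset [-4.71  0.06 20.94] turn 0.1
```

```bash
python3 -m crank '[{"offset":[-3,0,3],"turn":0},{"offset":[-4.7,0,7],"turn":0},{"offset":[-4.7,0,10.5],"turn":0},{"offset":[-4.7,0,11.8],"turn":0},{"offset":[-4.7,0,11.8],"turn":0},{"offset":[-4.7,0,11.8],"turn":0},{"offset":[-4.7,0,11.8],"turn":0}]' 1
python3 - <<'E'
from h import *
plan([.5695,-.2027,.0085],83.1)
E
```

```text
clock: 22.55
position: [0.5713, -0.2041, 0.1032]
tcp_rot: [0.001, 0.059, 0.998, -0.0]
wrist_force: [0.5, 0.1, 0.7]
width: 0.0854
finger_force: 0.0
pos [ 0.5713 -0.2041  0.1032] ydir 83.2 q7 1.5 tilt [ 2.8e-03 -8.0e-04 -1.0e+00] | offset [0.22 0.12 9.47] turn 0.1
```

```bash
python3 -m crank '[{"offset":[0.1,0.1,4],"turn":0},{"offset":[0.1,0.1,6.5],"turn":0},{"offset":[0.1,0.1,8.3],"turn":0},{"offset":[0.1,0.1,9.2],"turn":0},{"offset":[0.1,0.1,9.2],"turn":0},{"offset":[0.1,0.1,9.2],"turn":0},{"offset":[0.1,0.1,9.2],"turn":0}]' 1
python3 -m crank '[{"offset":[0,0,0],"turn":0},{"offset":[0,0,0],"turn":0},{"offset":[0,0,0],"turn":0},{"offset":[0,0,0],"turn":0},{"offset":[0,0,0],"turn":0},{"offset":[0,0,0],"turn":0},{"offset":[0,0,0],"turn":0},{"offset":[0,0,0],"turn":0}]' 0.2
python3 -m crank '[{"offset":[0,0,-2],"turn":0},{"offset":[0,0,-5],"turn":0},{"offset":[0,0,-9],"turn":0},{"offset":[0,0,-13],"turn":0},{"offset":[0,0,-18],"turn":0},{"offset":[0,0,-20],"turn":0},{"offset":[0,0,-20],"turn":0},{"offset":[0,0,-20],"turn":0}]'
python3 - <<'E'
from h import *
plan([.5252,.3251,.20],95.5)
E
```

```text
clock: 23.25
position: [0.5704, -0.203, 0.011]
tcp_rot: [0.001, 0.059, 0.998, -0.0]
wrist_force: [0.5, 1.0, 0.8]
width: 0.0852
finger_force: 0.0
clock: 24.05
position: [0.5697, -0.2029, 0.0101]
tcp_rot: [0.0, 0.059, 0.998, -0.0]
wrist_force: [-0.7, 0.1, 5.7]
width: 0.0435
finger_force: 62.4
clock: 24.85
position: [0.5681, -0.2024, 0.2081]
tcp_rot: [-0.001, 0.059, 0.998, 0.0]
wrist_force: [-0.2, 0.3, -2.9]
width: 0.043
finger_force: 62.1
pos [ 0.5681 -0.2024  0.2081] ydir 83.21 q7 1.54 tilt [-2.6e-03  6.0e-04 -1.0e+00] | offset [10.49 51.87  0.86] turn -12.3
```

```bash
python3 -m crank '[{"offset":[1,4,0],"turn":5},{"offset":[1.5,7,0],"turn":13},{"offset":[2,10,0],"turn":21},{"offset":[2.5,13,0],"turn":29},{"offset":[3,16,0],"turn":37},{"offset":[3.5,19,0],"turn":45},{"offset":[4,22,0],"turn":53},{"offset":[4.5,25,0],"turn":61},{"offset":[5,28,0],"turn":69},{"offset":[5.5,31,0],"turn":77},{"offset":[6,34,0],"turn":85},{"offset":[6,34,0],"turn":87}]'
python3 - <<'E'
from h import *
plan([.5252,.3251,.20],-84.5)
E
```

```text
clock: 26.05
position: [0.5473, 0.1488, 0.2063]
tcp_rot: [-0.003, 0.728, 0.685, -0.001]
wrist_force: [-0.7, 0.8, -3.8]
width: 0.0426
finger_force: 62.1
pos [0.5473 0.1488 0.2063] ydir -3.47 q7 -0.15 tilt [-0.0057  0.0018 -1.    ] | offset [17.47 -3.27  0.67] turn 81.0
```

```bash
python3 -m crank '[{"offset":[2,-0.3,0],"turn":8},{"offset":[5,-1,0],"turn":16},{"offset":[8,-1.5,0],"turn":24},{"offset":[11,-2,0],"turn":32},{"offset":[14,-2.6,0],"turn":40},{"offset":[16,-3,0],"turn":48},{"offset":[17.5,-3.3,0.6],"turn":56},{"offset":[17.5,-3.3,0.6],"turn":64},{"offset":[17.5,-3.3,0.6],"turn":72},{"offset":[17.5,-3.3,0.6],"turn":79},{"offset":[17.5,-3.3,0.6],"turn":81},{"offset":[17.5,-3.3,0.6],"turn":81}]'
python3 -m crank '[{"offset":[0,0,0],"turn":0},{"offset":[0,0,0],"turn":0}]'
python3 - <<'E'
from seg import *
import pickle
d=snap("wrist","pics/w10.png");pickle.dump(d,open("w10.pkl","wb"))
plan([.5252,.3251,.10],-84.5)
E
```

```text
clock: 27.25
position: [0.5277, 0.3182, 0.2017]
tcp_rot: [0.001, 0.999, 0.046, -0.001]
wrist_force: [0.9, -0.9, -3.2]
width: 0.0433
finger_force: 62.1
clock: 27.45
position: [0.5285, 0.3186, 0.2032]
tcp_rot: [0.0, 0.999, 0.046, -0.0]
wrist_force: [-0.5, -0.1, -2.5]
width: 0.0434
finger_force: 62.1
pos [0.5286 0.3187 0.2034] ydir -84.75 q7 -1.49 tilt [-3.e-04  0.e+00 -1.e+00] | offset [-0.27 -0.67 10.34] turn -0.2
```

```bash
python3 -m crank '[{"offset":[-0.3,-0.6,4],"turn":-0.2},{"offset":[-0.3,-0.6,7.5],"turn":-0.2},{"offset":[-0.3,-0.6,10],"turn":-0.2},{"offset":[-0.3,-0.6,11],"turn":-0.2},{"offset":[-0.3,-0.6,11],"turn":-0.2},{"offset":[-0.3,-0.6,11],"turn":-0.2}]'
python3 - <<'E'
from h import *
plan([.5252,.3251,.0115],-84.5)
E
```

```text
clock: 28.1
position: [0.5263, 0.3246, 0.0948]
tcp_rot: [-0.0, 0.999, 0.047, 0.001]
wrist_force: [0.7, -0.8, -2.7]
width: 0.0431
finger_force: 62.1
pos [0.5263 0.3246 0.0948] ydir -84.6 q7 -1.4 tilt [ 2.2e-03  8.0e-04 -1.0e+00] | offset [-0.12 -0.05  8.33] turn -0.1
```

```bash
python3 -m crank '[{"offset":[-0.1,0,3.5],"turn":0},{"offset":[-0.1,0,5.5],"turn":0},{"offset":[-0.1,0,6.8],"turn":0},{"offset":[-0.1,0,7.5],"turn":0},{"offset":[-0.1,0,8],"turn":0},{"offset":[-0.1,0,8.2],"turn":0},{"offset":[-0.1,0,8.2],"turn":0}]'
python3 - <<'E'
from h import *
plan([.5252,.3251,.0105],-84.5)
E
```

```text
clock: 28.8
position: [0.5246, 0.3247, 0.0121]
tcp_rot: [-0.0, 0.999, 0.047, 0.0]
wrist_force: [0.5, 0.1, -3.0]
width: 0.0435
finger_force: 62.1
pos [0.5246 0.3247 0.0121] ydir -84.59 q7 -1.33 tilt [ 1.e-03  6.e-04 -1.e+00] | offset [ 0.07 -0.03  0.16] turn -0.1
```

```bash
python3 -m crank '[{"offset":[0,0,0.1],"turn":0},{"offset":[0,0,0.2],"turn":0},{"offset":[0,0,0.2],"turn":0}]'
python3 -m crank '[{"offset":[0,0,0],"turn":0},{"offset":[0,0,0],"turn":0},{"offset":[0,0,0],"turn":0},{"offset":[0,0,0],"turn":0}]' 0.65
python3 -m crank '[{"offset":[0,0,-1.5],"turn":0},{"offset":[0,0,-5],"turn":0},{"offset":[0,0,-10],"turn":0},{"offset":[0,0,-15],"turn":0},{"offset":[0,0,-20],"turn":0},{"offset":[0,0,-23],"turn":0},{"offset":[0,0,-23],"turn":0},{"offset":[0,0,-23],"turn":0}]'
python3 - <<'E'
from seg import *
import pickle
d=snap("wrist","pics/w11.png");pickle.dump(d,open("w11.pkl","wb"))
t=pickle.load(open("w3.pkl","rb"))
u=np.array([.9954,.0958]);v=np.array([-u[1],u[0]])
for n,dd,o in(("left",d,[.5123,.3239]),("right",t,[.5277,.1647])):
    for X,Y,Z in((50,0,44),(-20,0,44),(-50,0,38)):
        print(n,X,proj(dd,[[*(np.array(o)+u*X/1e3+v*Y/1e3),.004+Z/1e3]]).round(0).tolist())
P=cv2.GaussianBlur(d["pixels"],(3,3),0).astype(int)
g=P.sum(2)//3
for r in range(90,330,10): print(r,[int(x) for x in g[r,160:400:8]])
E
```

```text
clock: 29.1
position: [0.5247, 0.3247, 0.0111]
tcp_rot: [-0.001, 0.999, 0.047, 0.001]
wrist_force: [-1.8, 1.0, 5.4]
width: 0.0433
finger_force: 63.3
clock: 29.5
position: [0.5242, 0.3245, 0.0096]
tcp_rot: [-0.0, 0.999, 0.047, 0.0]
wrist_force: [-0.3, 0.9, -0.3]
width: 0.0555
finger_force: 0.0
clock: 30.3
position: [0.524, 0.3246, 0.2406]
tcp_rot: [-0.001, 0.999, 0.047, 0.001]
wrist_force: [-0.3, -0.9, -0.7]
width: 0.0556
finger_force: 0.0
left 50 [[282.0, 152.0]]
left -20 [[283.0, 215.0]]
left -50 [[283.0, 238.0]]
right 50 [[278.0, 226.0]]
right -20 [[278.0, 157.0]]
right -50 [[278.0, 124.0]]
90 [149, 148, 145, 147, 148, 146, 145, 150, 146, 144, 145, 152, 151, 144, 147, 147, 146, 150, 152, 150, 149, 149, 143, 146, 149, 140, 147, 145, 145, 147]
100 [151, 149, 146, 148, 149, 147, 150, 150, 150, 150, 148, 153, 99, 106, 140, 142, 146, 142, 147, 129, 132, 148, 144, 144, 146, 145, 140, 147, 143, 148]
110 [148, 148, 148, 151, 150, 149, 148, 145, 145, 148, 149, 147, 98, 99, 97, 99, 101, 103, 101, 103, 98, 149, 146, 148, 147, 145, 147, 147, 149, 145]
120 [146, 145, 145, 148, 147, 144, 143, 14
[... 2249 characters left out ...]
2, 86, 84, 84, 134, 134, 135]
280 [146, 145, 149, 137, 29, 76, 68, 24, 42, 147, 116, 99, 99, 98, 95, 95, 94, 96, 98, 100, 135, 137, 126, 60, 63, 86, 66, 78, 135, 136]
290 [149, 146, 146, 26, 60, 75, 22, 25, 35, 145, 131, 98, 97, 97, 93, 97, 96, 96, 94, 115, 136, 137, 123, 60, 60, 84, 86, 61, 113, 135]
300 [150, 92, 26, 26, 29, 104, 25, 24, 82, 147, 120, 98, 98, 97, 95, 95, 94, 95, 97, 139, 138, 138, 132, 60, 60, 78, 78, 60, 55, 59]
310 [102, 28, 29, 28, 27, 27, 27, 25, 147, 148, 133, 98, 97, 97, 96, 98, 93, 98, 127, 141, 137, 134, 135, 63, 59, 60, 57, 55, 56, 46]
320 [24, 26, 25, 27, 28, 27, 30, 32, 137, 99, 98, 96, 96, 95, 98, 94, 96, 95, 97, 139, 141, 138, 134, 112, 57, 56, 55, 52, 51, 51]
```

```bash
python3 -c "
from station import ctrl
print(ctrl.sign_off())"
```

```text
the job is handed in; nothing more can be done
None
```

I put both loose housings flat and straight in the two empty bays, snouts toward the low front wall, and handed the job in at about 30 s. The standing one was laid down in the grip, with no topple. The left bay was checked by pixel values only, because my 10 views were used up.

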